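# Scrape the broken saucer off the spice board

## Task

A terracotta saucer has broken on the blue spice board. Take the yellow scraper block and wipe all four sharp pieces off the board into the steel tray at its edge, keeping the hand itself off the pieces, then stand the scraper upright in the middle of its cork mat and let go. Leave the white canister standing where it is.

Things in the scene. Friction and masses are not known exactly. Their poses are not given: they have to be found in the camera images.
- board: blue spice board fixed on the shelf, a flat platform 224 (own x) x 240 (own y) mm; origin at the centre of its underside, its flat top 50 mm above the shelf. Wooden lips 12 mm wide and 12 mm high run along its two x sides only, leaving a clear top 200 mm wide (x from -100 to +100 mm); both ends, at y = -120 mm and y = +120 mm, are open and lipless. Things pushed along its own +y fall off the +y edge into the tin tray.
- tin_tray: fixed open steel tray, 240 (own x) x 156 (own y) mm, axes parallel to the board's, butted against the board's open +y edge; origin at the centre of its underside, on the shelf. Floor 4 mm thick; the wall against the board is 44 mm high (below the board's top), the other three 60 mm; walls 3 mm thick.
- mat: brown cork mat fixed on the shelf, 180 (own x) x 110 (own y) x 5 mm thick, origin at the centre of its underside; the scraper's place. It lies to the right or to the left of the board and tray.
- scraper: yellow scraper block standing upright on the mat, loose, 0.11 to 0.22 kg; sole 120 (own x) x 30 (own y) x 26 mm high with a flat rubber underside; on it an upright grip 90 (x) x 24 (y) mm reaching to 90 mm above the underside, to be pinched across its 24 mm (own y) from above. Symmetric. Origin at the centre of its underside, z up.
- shard1: sharp piece of a broken terracotta saucer lying loose and flat on the board, about 55 to 62 mm long, about 30 to 38 mm wide, 8 mm thick with a 14 mm high rim at one end, about 30 g; origin near the middle of its underside. At the start no piece reaches nearer to the board's -y end than own y = -76 mm of the board, so there is room to set the scraper down behind them.
- shard2: sharp piece of a broken terracotta saucer lying loose and flat on the board, about 55 to 62 mm long, about 30 to 38 mm wide, 8 mm thick with a 14 mm high rim at one end, about 30 g; origin near the middle of its underside. At the start no piece reaches nearer to the board's -y end than own y = -76 mm of the board, so there is room to set the scraper down behind them.
- shard3: sharp piece of a broken terracotta saucer lying loose and flat on the board, about 55 to 62 mm long, about 30 to 38 mm wide, 8 mm thick with a 14 mm high rim at one end, about 30 g; origin near the middle of its underside. At the start no piece reaches nearer to the board's -y end than own y = -76 mm of the board, so there is room to set the scraper down behind them.
- shard4: sharp piece of a broken terracotta saucer lying loose and flat on the board, about 55 to 62 mm long, about 30 to 38 mm wide, 8 mm thick with a 14 mm high rim at one end, about 30 g; origin near the middle of its underside. At the start no piece reaches nearer to the board's -y end than own y = -76 mm of the board, so there is room to set the scraper down behind them.
- canister: bystander: white ceramic canister with wooden lid, 90 mm across, 125 mm tall, standing on the shelf on the opposite side from the cork mat; origin at the centre of its underside; to be left alone

How it is judged:
On the way, in this order (a step that is already met when the one before it is completed fails the run):
1. the scraper is brought down onto the board (x of scraper in the frame of board between -0.095 and 0.095 m and y of scraper in the frame of board between -0.135 and 0.135 m and z of scraper in the frame of board between 0.04 and 0.065 m), for 0.2 s.
2. all four pieces lie in the tray (x of shard1 in the frame of tin_tray between -0.117 and 0.117 m and y of shard1 in the frame of tin_tray between -0.076 and 0.076 m and z of each of shard1, shard2, shard3, shard4 in the frame of tin_tray below 0.044 m and x of shard2 in the frame of tin_tray between -0.117 and 0.117 m and y of shard2 in the frame of tin_tray between -0.076 and 0.076 m and x of shard3 in the frame of tin_tray between -0.117 and 0.117 m and y of shard3 in the frame of tin_tray between -0.076 and 0.076 m and x of shard4 in the frame of tin_tray between -0.117 and 0.117 m and y of shard4 in the frame of tin_tray between -0.076 and 0.076 m), for 0.2 s.
At the end, for the whole second after the job is handed in: All four pieces lie at rest within the tray's walls, their origins less than 44 mm above its underside; the scraper stands upright (within 0.15 rad) and at rest on the cork mat, its centre within 50 mm of the mat's centre (all of step 2 and linear speed of each of shard1, shard2, shard3, shard4, scraper below 0.03 m/s and horizontal distance between scraper and mat below 0.05 m and height (world z) of scraper below 0.012 m and angle between scraper's own z axis and vertical below 0.15 rad); the robot touches nothing.
It fails at once if the gripper or arm touches a piece of the saucer (contact force between any of the fingers, the arm and shard1 above 0.3 N or contact force between any of the fingers, the arm and shard2 above 0.3 N or contact force between any of the fingers, the arm and shard3 above 0.3 N or contact force between any of the fingers, the arm and shard4 above 0.3 N).
It fails at once if the white canister is shifted by more than 30 mm or tipped over (distance of canister from where it was at the start of the episode above 0.03 m or angle between canister's own z axis and vertical above 0.4 rad).
It fails at once if a piece falls off the board beside the tray ((height (world z) of shard1 below 0.03 m and not (x of shard1 in the frame of tin_tray between -0.12 and 0.12 m and y of shard1 in the frame of tin_tray between -0.078 and 0.078 m)) or (height (world z) of shard2 below 0.03 m and not (x of shard2 in the frame of tin_tray between -0.12 and 0.12 m and y of shard2 in the frame of tin_tray between -0.078 and 0.078 m)) or (height (world z) of shard3 below 0.03 m and not (x of shard3 in the frame of tin_tray between -0.12 and 0.12 m and y of shard3 in the frame of tin_tray between -0.078 and 0.078 m)) or (height (world z) of shard4 below 0.03 m and not (x of shard4 in the frame of tin_tray between -0.12 and 0.12 m and y of shard4 in the frame of tin_tray between -0.078 and 0.078 m))).
It also fails if it takes over 69 s, if anything falls off the work surface, if the arm or the gripper's body presses on something with over 40 N, if the wrist force passes 120 N, or if a joint passes its speed limit or range.

## Robot

A 6-joint arm with a two-finger parallel gripper is mounted at the origin on the work surface. World frame = base frame: x ahead of the robot, y to its left, z up, the work surface at z = 0. Lengths are in m, angles in rad, forces in N, time in s.
With the tool pointing down it reaches from about 0.25 to 0.725 m from the base axis. Payload 4 kg.
Tool frame: the origin (TCP) lies at the centre of the arm's flange, where the gripper is bolted on; the fingertips stand 173 mm ahead of it and the grasp point (between the pads) lies 155 mm ahead of it; x points along the fingers, z is the direction in which the jaws open and shut, and the axes are right-handed (so a half turn about x gives the same grasp; the last joint's range is limited). The gripper opens to 85 mm and grips with 20 to 120 N. Pads are 22 mm wide; open, the fingers measure 114 mm over their backs; the gripper's body (76 mm by 85 mm) begins 54 mm behind the grasp point. The pads swing forward as they close: fully open they stand 13 mm farther back than shut.
Start: joints at [1.343, 0.241, 0.005, 1.335, 0, 1.571], TCP at [0.113, 0.487, 0.405] pointing down, gripper open.
Joint ranges: [-2.72, 2.72], [-1.05, 1.87], [-1.09, 1.28], [-1.99, 2.15], [-1.42, 1.44], [-3.14, 3.14]. Speed limits (rad/s): [2.79, 2.79, 3.14, 3.14, 3.14, 3.14].

## Interface

Orientations are given as a unit quaternion [x, y, z, w].
In Python, from workcell import bot gives the robot as it stands.
- The arm moves only by the tool arm_command, never from a script. Its argument "moves" is one flat list of numbers, 7 for each row, row after row: the shift along the tool's x, y, z in m, then the turn, a rotation vector about the tool's x, y, z in rad, then the closure, from -1 (fully open) to 1 (shut). A call has 1 to 20 rows; each row shifts and turns the pose as measured when the row begins, along the tool's axes as they then stand; what a row does not reach is not made up. A row lasts 1/12 s, in which the tool goes at most 41.7 mm and 7.16 degrees, less where a joint would pass 70% of its speed; a pose out of reach is approached as far as the arm can. A call with a gripper value outside its range is refused whole. The fingers move at their own pace and stop on an object; the grip force is fixed at half the most. Time passes only in rows, so rows that do not move let the fingers close. It gives the time, the measured TCP pose, the force and the opening at its end, in the units of the state.
- bot.get_obs(): the state, without advancing time (a new reading comes with each control period).
- bot.camera(name): name is "scene" or "top" or "wrist"; returns the picture (384x512x3 uint8, red, green, blue); there is no depth.
- bot.get_calibration(name): a dict with "mtx" (3x3 intrinsics, pixels), "dist" ([k1, k2, p1, p2, k3] as OpenCV has them; the pictures are not rectified), "world_from_camera" (4x4, takes a point from camera to world coordinates); the wrist camera has in their place "mount" (4x4, takes a point from camera to tool coordinates, whose origin is the TCP and whose axes are the tool frame's). Camera axes: x right, y up, looking along -z (the intrinsics and any distortion apply to the point x, -y, -z); pixel columns grow to the right and rows downward; lengths in m; the calibration is good to about 2 mm. A picture is of the moment at which its call begins: read the wrist's pose just before it. get_calibration takes no time and is no camera call.
- bot.job_done(): hands the job in, once; it reports no verdict.
The state is a dict: "clock": time; "joint_pos": joint angles; "joint_vel": joint speeds; "tau": joint torques, N m; "eef_pos": TCP position; "tool_rot": TCP orientation; "ft_force": force on the tool from outside, world axes, zero at the start; "ft_torque": the same for the moment, N m; "grip_width": finger opening in m.
Only numpy, scipy, OpenCV 4.12 (cv2) and the standard library are available. Lean on these libraries where they do the work, as an engineer would, in place of code of your own. Each camera call takes 0.05 s, during which the arm holds its last target.

## Working session

There is one attempt and no reset: what is moved stays moved. The work goes in short steps, Python scripts to look and compute and a tool call to move; the robot and the scene stay as the last step left them, time stands still between calls to the robot, and variables do not carry over. Pictures are saved under pics/ and viewed, and the job is handed in when it is done.

Besides the shell and the picture viewer there is one more tool, called after "Request:" as name(argument=value, ...) on one line, values as JSON. arm_command: Moves the arm, as the interface text tells. Its arguments: {"type":"object","properties":{"moves":{"type":"array"}},"required":["moves"]}

```bash
mkdir -p pics; ls
python3 - <<'E'
from workcell import bot
import cv2
o=bot.get_obs(); print(o)
for n in("scene","top","wrist"):
    cv2.imwrite(f"pics/{n}0.png",bot.camera(n)[:,:,::-1]); print(n,bot.get_calibration(n))
E
```

```text
pics
{'clock': 0.0, 'joint_pos': array([ 1.34294581e+00,  2.41445893e-01,  3.69686571e-03,  1.33518147e+00,
       -5.91902306e-06,  1.57077649e+00]), 'joint_vel': array([-0.00190728,  0.00106752,  0.00122278, -0.00095851,  0.00065402,
        0.00033997]), 'tau': array([-1.19204939e-03, -3.72319508e+01,  2.52407902e+01,  1.71615294e-02,
       -8.23348319e-05, -8.63673932e-06]), 'eef_pos': array([0.11288213, 0.48681525, 0.40378568]), 'tool_rot': array([-0.44039558,  0.55418302,  0.43945346,  0.55300414]), 'ft_force': array([-0.14422646, -0.14619169, -0.14764338]), 'ft_torque': array([ 0.08237752,  0.00088926, -0.04224659]), 'grip_width': 0.08561831275460684}
scene {'mtx': array([[387.04739919,   0.        , 252.53697079],
       [  0.        , 387.04739919, 191.23893092],
       [  0.        ,   0.        ,   1.        ]]), 'dist': array([-0.10397466,  0.        ,  0.        ,  0.        ,  0.        ]), 'world_from_camera': array([[ 0.02397073, -0.83835281,  0.54460075,  1.11152935],
       [ 0.99964253,  0.02655299, -0.0031241 , -0.00703068],
       [-0.01184168,  0.54448095,  0.8
[... 498 characters left out ...]
  0.11992014,  0.99232896,  1.2370462 ],
       [ 0.        ,  0.        ,  0.        ,  1.        ]])}
wrist {'mtx': array([[314.14466254,   0.        , 259.56499652],
       [  0.        , 314.14466254, 193.49659109],
       [  0.        ,   0.        ,   1.        ]]), 'dist': array([-0.0671428,  0.       ,  0.       ,  0.       ,  0.       ]), 'mount': array([[-6.14404468e-04,  3.01765333e-01, -9.53382036e-01,
         3.07402831e-02],
       [ 8.12486668e-05,  9.53382228e-01,  3.01765341e-01,
         7.79648369e-02],
       [ 9.99999808e-01,  1.07944955e-04, -6.10280332e-04,
        -8.26595160e-04],
       [ 0.00000000e+00,  0.00000000e+00,  0.00000000e+00,
         1.00000000e+00]])}
```

View pics/top0.png

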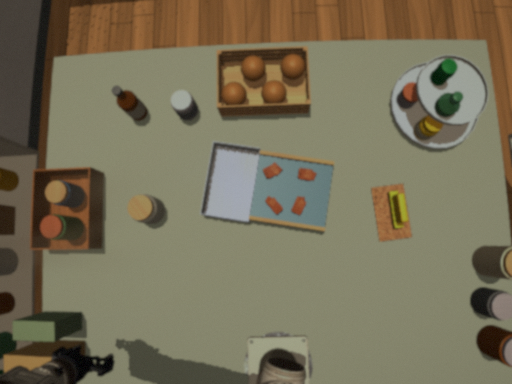

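View pics/scene0.png

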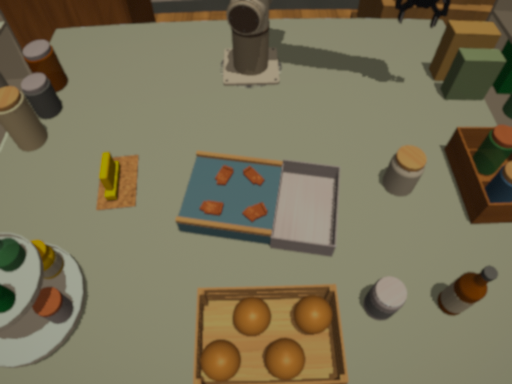

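View pics/wrist0.png

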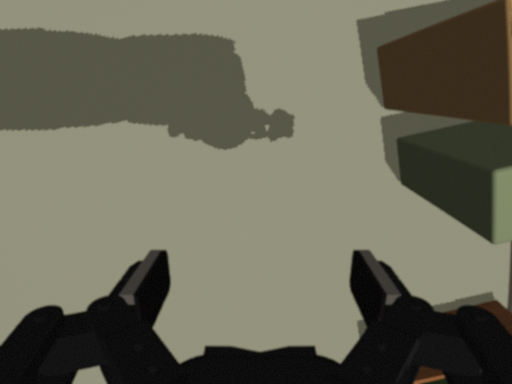

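The top view shows board (292,190), tray to its left (232,183), mat at right (391,212) with the scraper, and the canister at (143,208). Next I'll zoom in.

Run:
```python
import cv2
t=cv2.imread("pics/top0.png"); 
cv2.imwrite("pics/topc.png",cv2.resize(t[135:240,195:345],None,fx=5,fy=5,interpolation=cv2.INTER_CUBIC))
cv2.imwrite("pics/topm.png",cv2.resize(t[175:250,360:430],None,fx=8,fy=8,interpolation=cv2.INTER_CUBIC))
s=cv2.imread("pics/scene0.png")
cv2.imwrite("pics/scc.png",cv2.resize(s[145:260,170:350],None,fx=4.4,fy=4.4,interpolation=cv2.INTER_CUBIC))
cv2.imwrite("pics/scm.png",cv2.resize(s[140:220,85:150],None,fx=7,fy=7,interpolation=cv2.INTER_CUBIC))
```

```text
(no output)
```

View pics/topc.png

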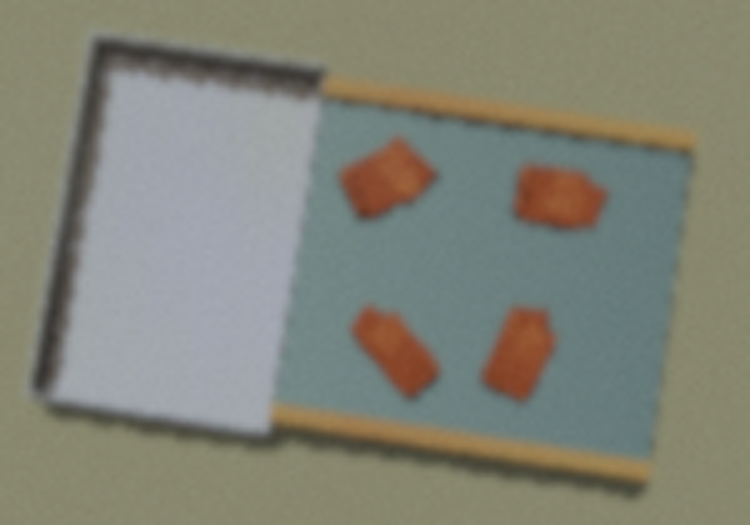

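View pics/topm.png

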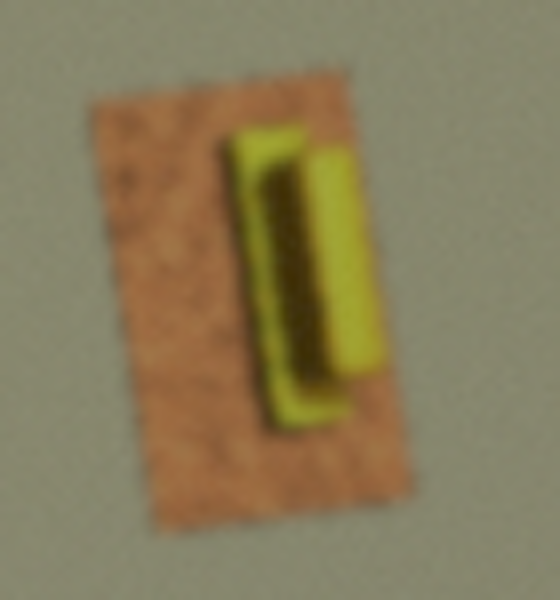

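View pics/scc.png

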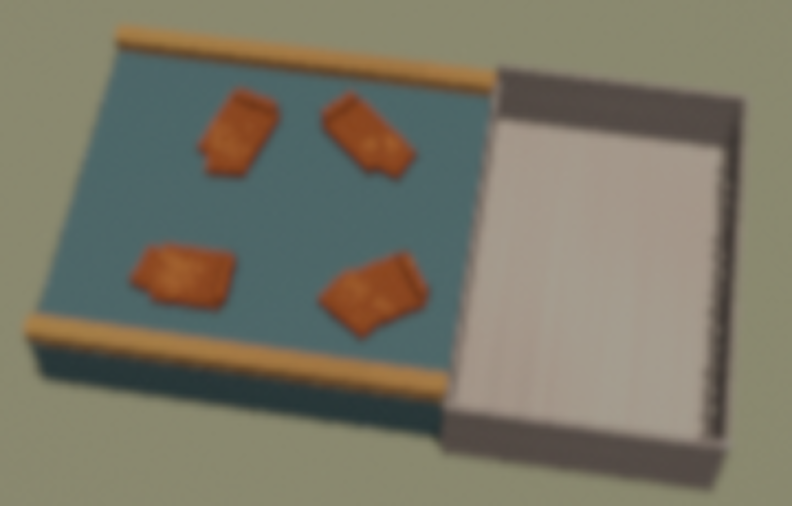

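View pics/scm.png

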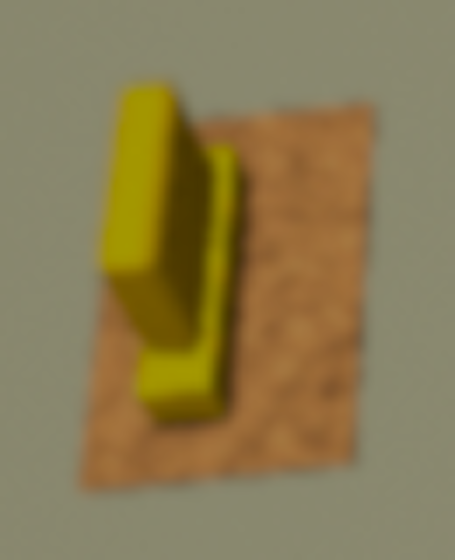

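```bash
cat > h.py <<'E'
import numpy as np, cv2
from scipy.optimize import least_squares
from scipy.spatial.transform import Rotation as R
from workcell import bot
def cam(n,obs=None):
    c=bot.get_calibration(n)
    if n=="wrist":
        T=np.eye(4);T[:3,:3]=R.from_quat(obs["tool_rot"]).as_matrix();T[:3,3]=obs["eef_pos"];W=T@c["mount"]
    else: W=c["world_from_camera"]
    return c["mtx"],c["dist"],W
def proj(P,C):
    K,d,W=C; P=np.atleast_2d(P); p=(P-W[:3,3])@W[:3,:3]; p=p*[1,-1,-1]
    return cv2.projectPoints(p.reshape(-1,1,3),np.zeros(3),np.zeros(3),K,d)[0].reshape(-1,2)
def ray(px,C,z):
    K,d,W=C
    u=cv2.undistortPoints(np.array(px,float).reshape(-1,1,2),K,d).reshape(-1,2)
    D=np.c_[u[:,0],-u[:,1],-np.ones(len(u))]@W[:3,:3].T
    o=W[:3,3]; return o+D*((z-o[2])/D[:,2])[:,None]
def rz(a): c,s=np.cos(a),np.sin(a); return np.array([[c,-s,0],[s,c,0],[0,0,1]])
def fit(model,obs,x0,z=0):
    # obs: list of (cam, modelpt, px)
    def f(q):
        return np.concatenate([(proj(rz(q[2])@np.array(m)+[q[0],q[1],z],C)-px).ravel() for C,m,px in obs])
    r=least_squares(f,x0); return r.x, r.fun.reshape(-1,2)
E
cat > a.py <<'E'
from h import *
T=cam("top");S=cam("scene")
def tc(u,v,f=5,o=(195,135)): return np.array([(u+.5)/f-.5+o[0],(v+.5)/f-.5+o[1]])
def tm(u,v): return tc(u,v,8,(360,175))
def sc(u,v): return tc(u,v,4.4,(170,145))
def sm(u,v): return tc(u,v,7,(85,140))
m=1e-3
P=lambda *a:np.array(a)*m
ob=[(T,P(112,-120,62),tc(695,130)),(T,P(-112,-120,62),tc(650,480)),(T,P(-112,120,62),tc(272,428)),(T,P(112,120,62),tc(322,77)),
(S,P(-112,-120,62),sc(118,28)),(S,P(-112,120,62),sc(497,72)),(S,P(112,-120,62),sc(25,320)),(S,P(112,120,62),sc(447,384))]
q,r=fit(None,ob,[.45,-.05,-.15]);print("board",q.round(4),"\n",r.round(1))
y0=120
ob=[(T,P(120,156+y0,60),tc(93,38)),(T,P(-120,156+y0,60),tc(32,398)),
(S,P(-120,156+y0,60),sc(745,98)),(S,P(120,156+y0,60),sc(727,447)),(S,P(-120,y0,60),sc(498,66)),(S,P(120,y0,60),sc(445,415))]
qt,r=fit(None,ob,q);print("tray as board",qt.round(4),"\n",r.round(1))
# mat own x 180 along ~world x
ob=[(T,P(90,55,5),tm(92,103)),(T,P(90,-55,5),tm(347,70)),(T,P(-90,-55,5),tm(413,492)),(T,P(-90,55,5),tm(155,530)),
(S,P(-90,55,5),sm(377,105)),(S,P(90,55,5),sm(352,460)),(S,P(90,-55,5),sm(80,488))]
qm,r=fit(None,ob,[.38,-.35,.1]);print("mat",qm.round(4),"\n",r.round(1))
ob=[(T,P(45,12,90),tm(305,152)),(T,P(45,-12,90),tm(352,148)),(T,P(-45,-12,90),tm(387,370)),(T,P(-45,12,90),tm(336,378)),
(T,P(60,15,26),tm(236,132)),(T,P(-60,15,26),tm(275,425)),
(S,P(-45,-12,90),sm(125,90)),(S,P(-45,12,90),sm(172,88)),(S,P(45,-12,90),sm(103,272)),(S,P(45,12,90),sm(158,272)),(S,P(60,15,26),sm(222,388)),(S,P(-60,15,26),sm(238,148)),(S,P(60,-15,26),sm(145,388))]
qs,r=fit(None,ob,[.38,-.37,.1],z=.005);print("scraper",qs.round(4),"\n",r.round(1))
print("scr-mat",(rz(qm[2]).T@np.r_[qs[:2]-qm[:2],0]).round(4))
# shards outlines top
t=cv2.imread("pics/top0.png");hsv=cv2.cvtColor(t,cv2.COLOR_BGR2HSV)
M=((hsv[...,0]<12)&(hsv[...,1]>130)).astype(np.uint8)
n,l,st,ce=cv2.connectedComponentsWithStats(M)
for i in range(1,n):
    if 20<st[i,4]<600 and 260<ce[i][0]<325 and 155<ce[i][1]<225:
        ys,xs=np.where(l==i); W=ray(np.c_[xs,ys],T,.056); B=(W-[q[0],q[1],0])@rz(q[2])
        print("shard px",ce[i].round(0),"board c",B.mean(0).round(3)[:2],"min",B.min(0).round(3)[:2],"max",B.max(0).round(3)[:2])
print("canister", ray([(143,208)],T,.125))
E
python3 a.py
```

```text
board [ 0.5579 -0.0591 -0.1818] 
 [[ 0.3  0.5]
 [-0.1  0.5]
 [-0.8 -0.7]
 [ 0.2  0.2]
 [-0.1 -1.5]
 [-0.3 -1.5]
 [-0.2  2. ]
 [ 0.2  0.8]]
tray as board [ 0.5634 -0.0619 -0.1759] 
 [[-0.6 -2.2]
 [-0.8 -0.9]
 [-0.1 -1.2]
 [ 0.7  0. ]
 [-1.4 -0.6]
 [-0.5 -1.1]]
mat [ 0.4837 -0.3869  0.0898] 
 [[-0.5 -0.7]
 [-0.1 -0.5]
 [ 0.3  0.7]
 [-0.2  0.2]
 [-0.1 -0.8]
 [ 0.3  0.1]
 [-0.6  0.2]]
scraper [ 0.4918 -0.3945  0.0995] 
 [[-1.7 -1. ]
 [ 0.  -1.5]
 [ 0.6 -0.2]
 [-0.7 -0.2]
 [-1.  -0.4]
 [ 0.2 -0.2]
 [-1.  -1.3]
 [ 1.  -2. ]
 [-1.1 -0.4]
 [ 0.2 -1.4]
 [-0.7  0. ]
 [-0.  -0.7]
 [-0.7  1.2]]
scr-mat [ 0.0074 -0.0083  0.    ]
shard px [272. 170.] board c [0.054 0.071] min [0.031 0.045] max [0.076 0.095]
shard px [306. 174.] board c [ 0.058 -0.039] min [ 0.042 -0.065] max [ 0.074 -0.015]
shard px [298. 205.] board c [-0.044 -0.029] min [-0.069 -0.046] max [-0.018 -0.011]
shard px [274. 205.] board c [-0.054  0.048] min [-0.078  0.024] max [-0.034  0.075]
canister [[0.50938407 0.39339358 0.125     ]]
```

```bash
cat >> h.py <<'E'
def toolquat(phi):
    # tool x down, tool z (jaw) horizontal at world azimuth phi
    x=np.array([0,0,-1.]);z=np.array([np.cos(phi),np.sin(phi),0]);y=np.cross(z,x)
    return R.from_matrix(np.c_[x,y,z])
def plan(target,phi=None):
    o=bot.get_obs(); r=R.from_quat(o["tool_rot"]); d=np.array(target)-o["eef_pos"]
    print("t",round(o["clock"],2),"eef",o["eef_pos"].round(4),"phi",round(np.arctan2(*r.as_matrix()[[1,0],2]),4),"tilt",(r.as_matrix()[:,0]).round(3),"w",round(o["grip_width"],4),"F",o["ft_force"].round(1),"q",o["joint_pos"].round(2))
    if phi is not None:
        print("rot tool",(r.inv()*toolquat(phi)).as_rotvec().round(4)," shift in final axes",toolquat(phi).inv().apply(d).round(4))
    print("shift in current axes",r.inv().apply(d).round(4))
E
python3 - <<'E'
from h import *
print(R.from_quat(bot.get_obs()["tool_rot"]).as_matrix().round(3))
plan([.492,-.3945,.40],np.pi/2+.0995)
plan([.492,-.3945,.40],-np.pi/2+.0995)
E
```

```text
[[-0.    -0.974  0.226]
 [-0.002  0.226  0.974]
 [-1.    -0.    -0.002]]
t 0.15 eef [0.1129 0.4869 0.404 ] phi 1.343 tilt [-0.    -0.002 -1.   ] w 0.0853 F [-1.1 -0.4 -0.8] q [ 1.34  0.24  0.    1.34 -0.    1.57]
rot tool [-3.273e-01 -1.700e-03 -2.000e-04]  shift in final axes [ 0.004  -0.2897 -0.9147]
shift in current axes [ 0.0053 -0.5684 -0.773 ]
t 0.15 eef [0.1129 0.4869 0.404 ] phi 1.343 tilt [-0.    -0.002 -1.   ] w 0.0853 F [-1.1 -0.4 -0.8] q [ 1.34  0.24  0.    1.34 -0.    1.57]
rot tool [ 2.8143e+00 -3.0000e-04  2.4000e-03]  shift in final axes [0.004  0.2897 0.9147]
shift in current axes [ 0.0053 -0.5684 -0.773 ]
```

Request:
arm_command(moves=[0,0,0,-0.109,0,0,-1,0,0,0,-0.109,0,0,-1,0,0,0,-0.109,0,0,-1])

```text
clock: 0.4
eef_pos: [0.1128, 0.4866, 0.4028]
tool_rot: [0.528, -0.473, -0.526, -0.47]
ft_force: [-0.5, -0.5, -0.1]
grip_width: 0.0853
```

Run:
```python
from h import *
plan([.492,-.3945,.40],np.pi/2+.0995)
```

```text
t 0.4 eef [0.1128 0.4866 0.4028] phi 1.6825 tilt [-0.001 -0.004 -1.   ] w 0.0853 F [-0.5 -0.5 -0.1] q [ 1.34  0.24  0.    1.34 -0.    1.23]
rot tool [ 0.0122 -0.0043 -0.0015]  shift in final axes [ 0.0028 -0.2898 -0.9144]
shift in current axes [ 0.0063 -0.2786 -0.9178]
```

Request:
arm_command(moves=[0,-0.036,-0.02,0.002,0,0,-1,0,-0.036,-0.02,0.002,0,0,-1,0,-0.036,-0.02,0.002,0,0,-1,0,-0.036,-0.02,0.002,0,0,-1,0,-0.036,-0.02,0.002,0,0,-1,0,-0.036,-0.02,0.002,0,0,-1,0,-0.036,-0.03,0,0,0,-1,0,-0.036,-0.03,0,0,0,-1,0,0,-0.04,0,0,0,-1,0,0,-0.04,0,0,0,-1,0,0,-0.04,0,0,0,-1,0,0,-0.04,0,0,0,-1,0,0,-0.04,0,0,0,-1,0,0,-0.04,0,0,0,-1,0,0,-0.04,0,0,0,-1,0,0,-0.04,0,0,0,-1,0,0,-0.04,0,0,0,-1,0,0,0,0,0,0,-1,0,0,0,0,0,0,-1])

```text
clock: 1.98
eef_pos: [0.4608, -0.0291, 0.3945]
tool_rot: [-0.527, 0.477, 0.528, 0.466]
ft_force: [0.7, -0.2, -0.8]
grip_width: 0.0855
```

Run:
```python
from h import *
plan([.492,-.3945,.40],np.pi/2+.0995)
import json
o=bot.get_obs();I=bot.camera("wrist");cv2.imwrite("pics/w1.png",I[:,:,::-1])
json.dump({k:o[k].tolist() for k in("eef_pos","tool_rot")},open("w1.json","w"))
```

```text
t 1.98 eef [ 0.4608 -0.0291  0.3945] phi 1.6825 tilt [-0.011 -0.01  -1.   ] w 0.0855 F [ 0.7 -0.2 -0.8] q [-0.06  0.17 -0.11  1.3  -0.01 -0.17]
rot tool [ 0.0121 -0.0091 -0.012 ]  shift in final axes [-0.0055  0.0053 -0.3667]
shift in current axes [-0.0021  0.0098 -0.3667]
```

View pics/w1.png

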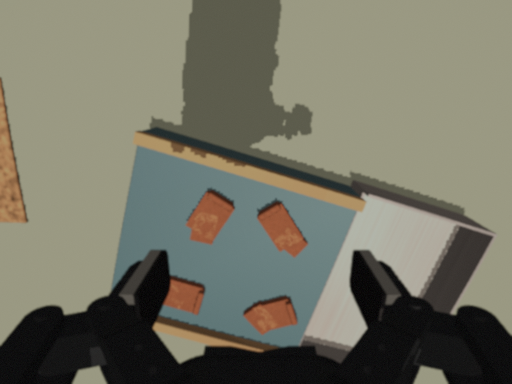

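Run:
```python
import cv2
t=cv2.imread("pics/w1.png"); 
cv2.imwrite("pics/w1c.png",cv2.resize(t[110:360,100:400],None,fx=2.4,fy=2.4,interpolation=cv2.INTER_CUBIC))
```

```text
(no output)
```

View pics/w1c.png

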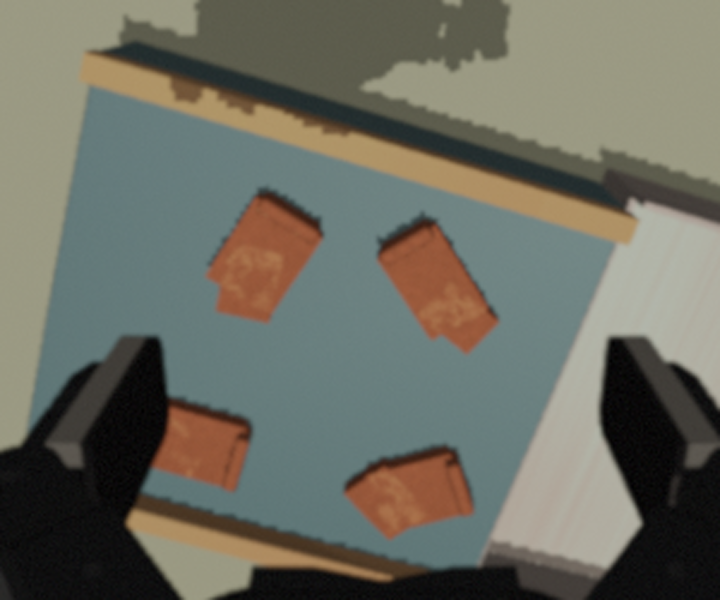

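```bash
cat > b.py <<'E'
exec(open("a.py").read().split("q,r=fit")[0])
import json
o=json.load(open("w1.json"));W=cam("wrist",o)
wc=lambda u,v:tc(u,v,2.4,(100,110))
ow=[(W,P(-112,-120,62),wc(86,52)),(W,P(-112,120,62),wc(637,218)),(W,P(-100,-120,62),wc(83,84)),(W,P(-100,120,62),wc(630,244))]
qw,r=fit(None,ow,[.558,-.06,-.18]);print("wrist",qw.round(4),r.round(1).tolist())
q2,r=fit(None,ow+ob,[.558,-.06,-.18]);print("all",q2.round(4),r.round(1).tolist())
for q in(qw,q2):
  print("lip x=100?",((ray([wc(135,508),wc(390,575)],W,.062)-[q[0],q[1],0])@rz(q[2])).round(4)[:,:2].tolist())
  print("+y edge=120?",((ray([wc(612,250),wc(485,560)],W,.05)-[q[0],q[1],0])@rz(q[2])).round(4)[:,:2].tolist())
E
python3 b.py
```

```text
wrist [ 0.5583 -0.0597 -0.1824] [[-0.5, 0.6], [1.8, 0.5], [-1.5, -0.9], [0.2, 0.3]]
all [ 0.5583 -0.0595 -0.1817] [[-0.4, 0.6], [1.9, 0.4], [-1.4, -0.9], [0.4, 0.1], [0.4, 0.4], [0.0, 0.4], [-0.6, -0.8], [0.4, 0.1], [-0.3, -1.5], [-0.5, -1.4], [-0.4, 2.1], [0.1, 0.9]]
lip x=100? [[0.0988, -0.0581], [0.0999, 0.0732]]
+y edge=120? [[-0.0922, 0.1181], [0.0869, 0.1208]]
lip x=100? [[0.0988, -0.0583], [0.1, 0.073]]
+y edge=120? [[-0.092, 0.1181], [0.0871, 0.1206]]
```

Request:
arm_command(moves=[0,0.001,-0.04,0.004,-0.003,-0.004,-1,0,0.001,-0.04,0.004,-0.003,-0.004,-1,0,0.001,-0.04,0.004,-0.003,-0.004,-1,0,0,-0.04,0,0,0,-1,0,0,-0.04,0,0,0,-1,0,0,-0.04,0,0,0,-1,0,0,-0.04,0,0,0,-1,0,0,-0.04,0,0,0,-1,0.02,0,-0.03,0,0,0,-1,0.02,0,-0.02,0,0,0,-1,0,0,0,0,0,0,-1,0,0,0,0,0,0,-1])

```text
clock: 3.03
eef_pos: [0.5139, -0.3911, 0.3494]
tool_rot: [-0.533, 0.462, 0.535, 0.465]
ft_force: [0.6, 0.2, 0.9]
grip_width: 0.0852
```

Run:
```python
from h import *
plan([.4918,-.3945,.22],np.pi/2+.0995)
import json
o=bot.get_obs();I=bot.camera("wrist");cv2.imwrite("pics/w2.png",I[:,:,::-1])
json.dump({k:o[k].tolist() for k in("eef_pos","tool_rot")},open("w2.json","w"))
q=[.4918,-.3945,.0995];C=cam("wrist",o)
P=np.array([[a*45,b*12,90] for a in(-1,1) for b in(-1,1)]+[[a*60,b*15,26] for a in(-1,1) for b in(-1,1)])*1e-3
print(proj(P@rz(q[2]).T+[q[0],q[1],.005],C).round(0).tolist())
```

```text
t 3.03 eef [ 0.5139 -0.3911  0.3494] phi 1.7125 tilt [ 0.001  0.005 -1.   ] w 0.0852 F [0.6 0.2 0.9] q [-0.65  0.56  0.34  1.35  0.   -0.79]
rot tool [0.0422 0.0049 0.0016]  shift in final axes [ 0.1294  0.0223 -0.0012]
shift in current axes [ 0.1294  0.0226 -0.0009]
[[243.0, 110.0], [278.0, 111.0], [240.0, 229.0], [271.0, 230.0], [244.0, 88.0], [278.0, 90.0], [240.0, 216.0], [271.0, 217.0]]
```

View pics/w2.png

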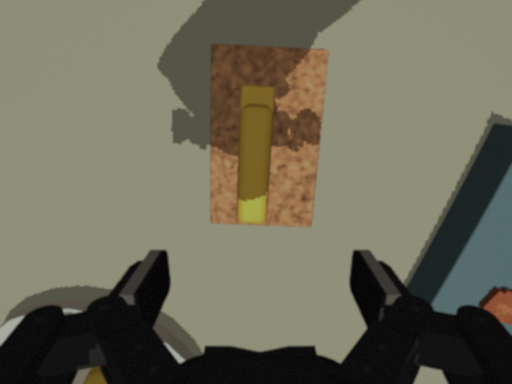

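Run:
```python
import cv2
t=cv2.imread("pics/w2.png"); 
cv2.imwrite("pics/w2c.png",cv2.resize(t[35:235,195:345],None,fx=3,fy=3,interpolation=cv2.INTER_CUBIC))
```

```text
(no output)
```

View pics/w2c.png

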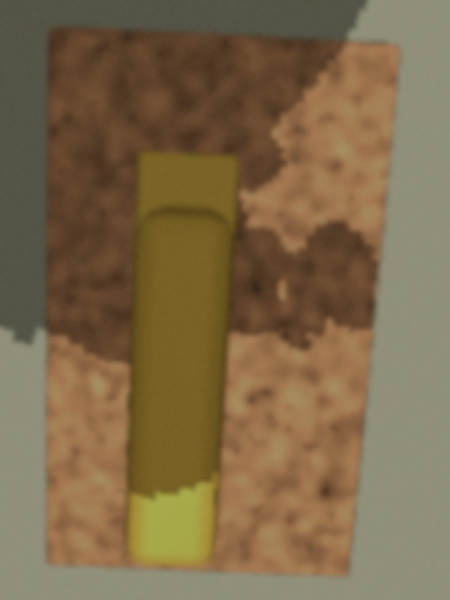

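Run:
```python
exec(open("a.py").read().split("ob=[")[0])
import json
W=cam("wrist",json.load(open("w2.json")));wc=lambda u,v:tc(u,v,3,(195,35))
ob=[(W,P(-45,-12,90),wc(140,210)),(W,P(-45,12,90),wc(229,210)),(W,P(45,-12,90),wc(129,562)),(W,P(45,12,90),wc(212,564)),(W,P(-60,-15,26),wc(139,154)),(W,P(-60,15,26),wc(239,156))]
q,r=fit(None,ob,[.49,-.39,.1],z=.005);print("scr",q.round(4),r.round(1).tolist())
ob=[(W,P(-90,-55,5),wc(49,28)),(W,P(-90,55,5),wc(400,46)),(W,P(90,55,5),wc(348,575)),(W,P(90,-55,5),wc(47,565))]
qm,r=fit(None,ob,[.49,-.39,.1]);print("mat",qm.round(4),r.round(1).tolist())
plan([q[0],q[1],.22],np.pi/2+q[2])
```

```text
scr [ 0.4882 -0.398   0.0976] [[-2.4, -1.2], [2.8, 0.4], [-1.7, 2.3], [1.7, 2.8], [-0.8, -2.4], [0.3, -1.5]]
mat [ 0.4819 -0.3889  0.0965] [[-0.8, -0.8], [0.8, -0.7], [0.5, 1.4], [-0.4, 0.7]]
t 3.08 eef [ 0.5138 -0.3905  0.3489] phi 1.7131 tilt [-0.     0.006 -1.   ] w 0.0856 F [-0.2  0.3 -0.9] q [-0.65  0.56  0.34  1.35  0.   -0.79]
rot tool [0.0447 0.0056 0.0006]  shift in final axes [ 0.1289  0.0262 -0.005 ]
shift in current axes [ 0.1289  0.0265 -0.0045]
```

Request:
arm_command(moves=[0,0.013,-0.003,0.022,0.003,0,-1,0,0.013,-0.002,0.022,0.003,0,-1,0,0,0,0,0,0,-1,0,0,0,0,0,0,-1])

```text
clock: 3.42
eef_pos: [0.492, -0.3913, 0.3508]
tool_rot: [0.527, -0.472, -0.526, -0.473]
ft_force: [0.9, -0.4, -0.3]
grip_width: 0.0852
```

Run:
```python
from h import *
plan([.4888,-.3975,.22],np.pi/2+.0976)
```

```text
t 3.42 eef [ 0.492  -0.3913  0.3508] phi 1.6792 tilt [ 0.002  0.001 -1.   ] w 0.0852 F [ 0.9 -0.4 -0.3] q [-0.67  0.52  0.28  1.33  0.   -0.78]
rot tool [0.0108 0.0007 0.0016]  shift in final axes [ 0.1308  0.0038 -0.0059]
shift in current axes [ 0.1308  0.0041 -0.006 ]
```

Request:
arm_command(moves=[0,0.004,-0.006,0.01,0,0,-1,0.025,0,0,0,0,0,-1,0.025,0,0,0,0,0,-1,0.025,0,0,0,0,0,-1,0.02,0,0,0,0,0,-1,0,0,0,0,0,0,-1,0,0,0,0,0,0,-1])

```text
clock: 4.0
eef_pos: [0.4955, -0.3945, 0.2613]
tool_rot: [0.532, -0.471, -0.52, -0.474]
ft_force: [0.6, 0.1, 0.4]
grip_width: 0.0848
```

Run:
```python
from h import *
plan([.4888,-.3975,.22],np.pi/2+.0976)
I=bot.camera("wrist");cv2.imwrite("pics/w3.png",I[:,:,::-1])
```

```text
t 4.0 eef [ 0.4955 -0.3945  0.2613] phi 1.679 tilt [ 0.015 -0.008 -1.   ] w 0.0848 F [0.6 0.1 0.4] q [-0.67  0.58  0.14  1.11  0.   -0.78]
rot tool [ 0.0107 -0.0098  0.014 ]  shift in final axes [ 0.0413  0.0069 -0.0024]
shift in current axes [ 0.0413  0.0075 -0.0019]
```

View pics/w3.png

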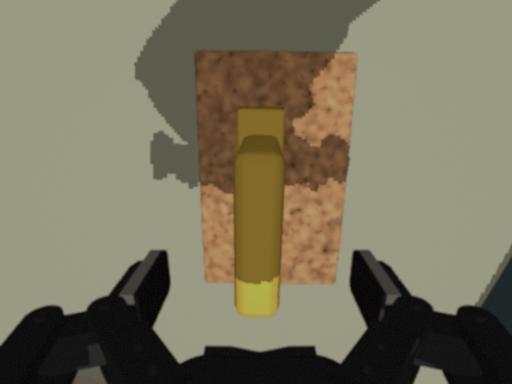

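Request:
arm_command(moves=[0.015,0.004,-0.001,0.005,-0.005,0.007,-1,0.015,0.004,-0.001,0.005,-0.005,0.007,-1,0.008,0,0,0,0,0,-1,0,0,0,0,0,0,-1,0,0,0,0,0,0,-1])

```text
clock: 4.47
eef_pos: [0.489, -0.3988, 0.2244]
tool_rot: [0.526, -0.475, -0.522, -0.475]
ft_force: [-0.3, -0.4, -0.9]
grip_width: 0.0853
```

Run:
```python
from h import *
plan([.4888,-.3975,.22],np.pi/2+.0976)
```

```text
t 4.47 eef [ 0.489  -0.3988  0.2244] phi 1.6685 tilt [ 0.004 -0.004 -1.   ] w 0.0853 F [-0.3 -0.4 -0.9] q [-0.68  0.62  0.1   1.05 -0.   -0.78]
rot tool [ 0.0002 -0.0042  0.004 ]  shift in final axes [0.0044 0.0001 0.0013]
shift in current axes [0.0044 0.0001 0.0013]
```

Request:
arm_command(moves=[0.004,0,0,0,-0.004,0.004,-1,0,0,0,0,0,0,1,0,0,0,0,0,0,1,0,0,0,0,0,0,1,0,0,0,0,0,0,1,0,0,0,0,0,0,1,0,0,0,0,0,0,1,0,0,0,0,0,0,1,0,0,0,0,0,0,1,0,0,0,0,0,0,1,0,0,0,0,0,0,1])

```text
clock: 5.38
eef_pos: [0.4894, -0.3992, 0.2214]
tool_rot: [0.524, -0.475, -0.523, -0.475]
ft_force: [-0.6, -0.7, -1.3]
grip_width: 0.0236
```

Run:
```python
from h import *
plan([.4888,-.3975,.33],np.pi/2+.0976)
```

```text
t 5.38 eef [ 0.4894 -0.3992  0.2214] phi 1.6684 tilt [ 0.001 -0.001 -1.   ] w 0.0236 F [-0.6 -0.7 -1.3] q [-0.68  0.62  0.1   1.05  0.   -0.78]
rot tool [ 0.     -0.0012  0.0013]  shift in final axes [-0.1086  0.0005  0.0017]
shift in current axes [-0.1086  0.0003  0.0016]
```

Request:
arm_command(moves=[-0.015,0,0,0,0,0,1,-0.025,0,0,0,0,0,1,-0.025,0,0,0,0,0,1,-0.025,0,0,0,0,0,1,-0.02,0,0,0,0,0,1,0,0,0,0.07,0,0,1,0,0,0,0.07,0,0,1,0,0,0,0.07,0,0,1,0,0,0,0.07,0,0,1,0,0,0,0,0,0,1])

```text
clock: 6.22
eef_pos: [0.4881, -0.3981, 0.3332]
tool_rot: [-0.447, 0.547, 0.451, 0.546]
ft_force: [0.2, -0.9, -1.8]
grip_width: 0.0232
```

```bash
cat >> h.py <<'E'
BQ=np.array([.558,-.0596,-.182])
def bt(x,y,z): # board-frame scraper target -> TCP world; z underside height above board top
    p=rz(BQ[2])@np.array([x,y,0])+[BQ[0],BQ[1],0]; return [p[0],p[1],.05+z+.2164]
def bplan(x,y,z):
    o=bot.get_obs(); e=rz(BQ[2]).T@(o["eef_pos"]-[BQ[0],BQ[1],0])
    print("board now",e[:2].round(4),"underside above top",round(e[2]-.2664,4))
    plan(bt(x,y,z),np.pi/2+BQ[2])
E
python3 - <<'E'
from h import *
bplan(.037,-.102,.05)
E
```

```text
board now [-0.0074 -0.3456] underside above top 0.0668
t 6.22 eef [ 0.4881 -0.3981  0.3332] phi 1.3756 tilt [-0.005  0.004 -1.   ] w 0.0232 F [ 0.2 -0.9 -1.8] q [-0.68  0.54  0.26  1.3   0.   -0.49]
rot tool [-0.0132  0.0033 -0.0059]  shift in final axes [ 0.0168 -0.0444  0.2436]
shift in current axes [ 0.0173 -0.0413  0.2441]
```

Request:
arm_command(moves=[0,-0.005,0.03,-0.004,0.001,-0.002,1,0,-0.005,0.03,-0.004,0.001,-0.002,1,0,-0.005,0.03,-0.004,0.001,-0.002,1,0,-0.006,0.03,0,0,0,1,0,-0.006,0.03,0,0,0,1,0,-0.006,0.03,0,0,0,1,0,-0.006,0.03,0,0,0,1,0,-0.004,0.02,0,0,0,1,0,0,0,0,0,0,1,0,0,0,0,0,0,1])

```text
clock: 7.05
eef_pos: [0.5738, -0.1718, 0.3289]
tool_rot: [-0.454, 0.541, 0.458, 0.539]
ft_force: [-0.1, -0.1, -2.0]
grip_width: 0.0235
```

Run:
```python
from h import *
bplan(.037,-.102,.01)
```

```text
board now [ 0.0358 -0.1075] underside above top 0.0625
t 7.05 eef [ 0.5738 -0.1718  0.3289] phi 1.4021 tilt [-0.005  0.002 -1.   ] w 0.0235 F [-0.1 -0.1 -2. ] q [-0.29  0.48  0.15  1.25  0.   -0.12]
rot tool [ 0.0133  0.0009 -0.0054]  shift in final axes [ 0.0525 -0.0012  0.0055]
shift in current axes [ 0.0525 -0.0015  0.0054]
```

Request:
arm_command(moves=[0.02,-0.001,0.003,0.013,0.001,-0.005,1,0.02,-0.001,0.002,0,0,0,1,0.008,0,0,0,0,0,1,0,0,0,0,0,0,1,0,0,0,0,0,0,1])

```text
clock: 7.47
eef_pos: [0.5758, -0.1698, 0.2801]
tool_rot: [-0.454, 0.543, 0.452, 0.543]
ft_force: [-0.9, -1.0, -2.0]
grip_width: 0.0232
```

Run:
```python
from h import *
bplan(.037,-.102,.002)
for n in("wrist","scene"): 
    I=bot.camera(n)[:,:,::-1]
    if n=="scene": I=cv2.resize(I[100:270,130:350],None,fx=3.5,fy=3.5,interpolation=cv2.INTER_CUBIC)
    cv2.imwrite(f"pics/{n}4.png",I)
```

```text
board now [ 0.0375 -0.1052] underside above top 0.0137
t 7.47 eef [ 0.5758 -0.1698  0.2801] phi 1.3906 tilt [ 0.    -0.002 -1.   ] w 0.0232 F [-0.9 -1.  -2. ] q [-0.29  0.51  0.08  1.13 -0.   -0.11]
rot tool [ 0.0018 -0.0017  0.0005]  shift in final axes [0.0117 0.0005 0.0032]
shift in current axes [0.0117 0.0005 0.0032]
```

View pics/wrist4.png

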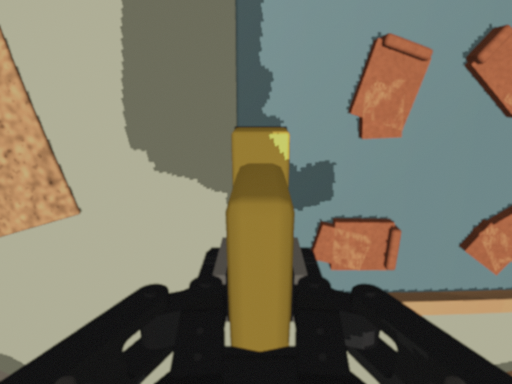

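View pics/scene4.png

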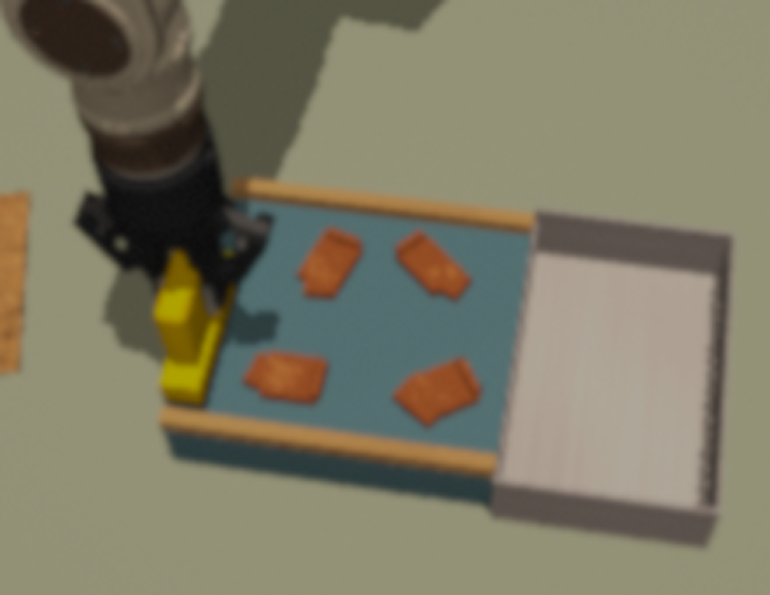

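Request:
arm_command(moves=[0.006,0.001,0.001,0.002,-0.001,0,1,0.003,0,0,0,0,0,1,0,0,0,0,0,0,1,0,0,0,0,0,0,1])

```text
clock: 7.9
eef_pos: [0.5759, -0.1702, 0.274]
tool_rot: [-0.454, 0.543, 0.45, 0.545]
ft_force: [-0.2, -0.2, -1.9]
grip_width: 0.0234
```

Run:
```python
from h import *
bplan(.036,-.1,.002)
```

```text
board now [ 0.0376 -0.1055] underside above top 0.0076
t 7.9 eef [ 0.5759 -0.1702  0.274 ] phi 1.3866 tilt [ 0.007 -0.003 -1.   ] w 0.0234 F [-0.2 -0.2 -1.9] q [-0.29  0.52  0.06  1.11 -0.   -0.1 ]
rot tool [-0.0022 -0.0014  0.0072]  shift in final axes [0.0056 0.0016 0.0055]
shift in current axes [0.0056 0.0016 0.0055]
```

Request:
arm_command(moves=[0.004,0.002,0.003,-0.002,-0.001,0.007,1,0.003,0,0,0,0,0,1,0.003,0,0,0,0,0,1,0,0,0,0,0,0,1,0,0,0,0,0,0,1])

```text
clock: 8.32
eef_pos: [0.5751, -0.1665, 0.2671]
tool_rot: [-0.454, 0.542, 0.451, 0.544]
ft_force: [0.6, 0.0, -1.4]
grip_width: 0.0232
```

Run:
```python
from h import *
bplan(.036,-.1,.002)
```

```text
board now [ 0.0362 -0.102 ] underside above top 0.0007
t 8.32 eef [ 0.5751 -0.1665  0.2671] phi 1.3894 tilt [ 0.005 -0.002 -1.   ] w 0.0232 F [ 0.6  0.  -1.4] q [-0.28  0.52  0.05  1.1  -0.   -0.1 ]
rot tool [ 0.0006 -0.0015  0.0052]  shift in final axes [-0.0013  0.0002  0.002 ]
shift in current axes [-0.0013  0.0002  0.002 ]
```

Request:
arm_command(moves=[0,0,0.01,0,0,0.005,1,0,0,0.01,0,0,0,1,0,0,0.01,0,0,0,1,0,0,0.01,0,0,0,1,0,0,0.01,0,0,0,1,0,0,0.01,0,0,0,1,0,0,0.01,0,0,0,1])

```text
clock: 8.9
eef_pos: [0.5891, -0.0922, 0.2664]
tool_rot: [-0.453, 0.545, 0.451, 0.543]
ft_force: [-0.7, -1.0, -0.9]
grip_width: 0.0234
```

Run:
```python
from h import *
bplan(.036,.0,.001)
for n in("wrist","scene"): 
    I=bot.camera(n)[:,:,::-1]
    if n=="scene": I=cv2.resize(I[100:270,130:350],None,fx=3.5,fy=3.5,interpolation=cv2.INTER_CUBIC)
    cv2.imwrite(f"pics/{n}5.png",I)
```

```text
board now [ 0.0365 -0.0265] underside above top -0.0
t 8.9 eef [ 0.5891 -0.0922  0.2664] phi 1.3873 tilt [-0.    -0.004 -1.   ] w 0.0234 F [-0.7 -1.  -0.9] q [-0.15  0.52  0.04  1.1  -0.    0.03]
rot tool [-0.0014 -0.0038  0.0005]  shift in final axes [-0.001   0.0005  0.0265]
shift in current axes [-0.0011  0.0005  0.0264]
```

View pics/wrist5.png

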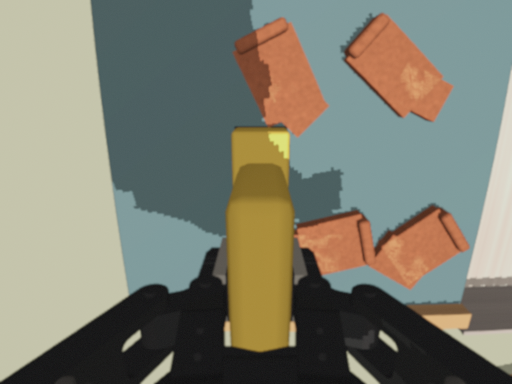

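View pics/scene5.png

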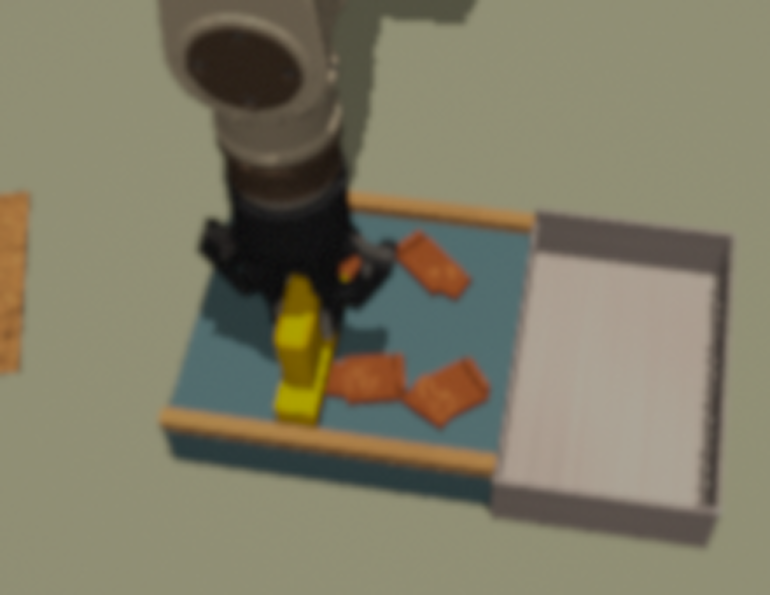

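Request:
arm_command(moves=[-0.001,0,0.01,0,0,0,1,0,0,0.01,0,0,0,1,0,0,0.01,0,0,0,1,0,0,0.01,0,0,0,1,0,0,0.01,0,0,0,1,0,0,0.01,0,0,0,1])

```text
clock: 9.5
eef_pos: [0.6004, -0.0281, 0.2665]
tool_rot: [-0.452, 0.545, 0.452, 0.543]
ft_force: [0.0, -1.0, -1.0]
grip_width: 0.0235
```

```bash
cat > look.py <<'E'
from h import *
import sys
n=sys.argv[1]; x,y,z=map(float,sys.argv[2:5])
bplan(x,y,z)
w=bot.camera("wrist")[:,:,::-1]; s=bot.camera("scene")[:,:,::-1]
cv2.imwrite(f"pics/{n}.png",np.hstack([cv2.resize(w,(400,300)),cv2.resize(s[110:270,140:350],(394,300),interpolation=cv2.INTER_CUBIC)]))
E
python3 look.py p6 .036 .1 .001
```

```text
board now [0.036  0.0387] underside above top 0.0001
t 9.5 eef [ 0.6004 -0.0281  0.2665] phi 1.3873 tilt [-0.002 -0.003 -1.   ] w 0.0235 F [ 0. -1. -1.] q [-0.05  0.53  0.06  1.11 -0.    0.14]
rot tool [-0.0015 -0.003  -0.0016]  shift in final axes [-0.0009 -0.      0.0613]
shift in current axes [-0.0011  0.0001  0.0613]
```

View pics/p6.png

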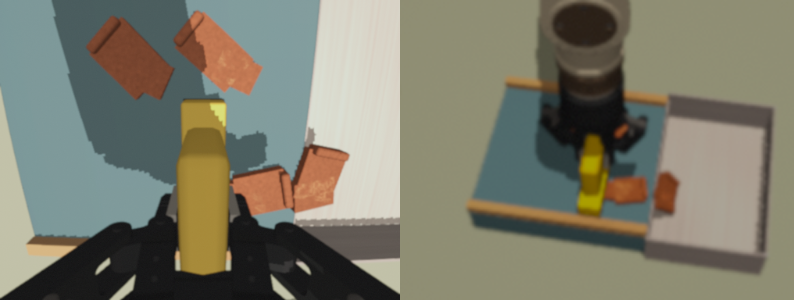

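Request:
arm_command(moves=[-0.001,0,0.011,0,0.002,0,1,0,0,0.011,0,0,0,1,0,0,0.011,0,0,0,1,0,0,0.011,0,0,0,1,0,0,0.011,0,0,0,1,0,0,0.01,0,0,0,1,0,0,0.01,0,0,0,1,0,0,0,0,0,0,1])

```text
clock: 10.27
eef_pos: [0.6155, 0.0535, 0.2691]
tool_rot: [-0.455, 0.546, 0.45, 0.541]
ft_force: [-1.7, -2.0, 2.1]
grip_width: 0.0237
```

```bash
python3 look.py p7 .036 .12 .001
```

```text
board now [0.0361 0.1217] underside above top 0.0027
t 10.27 eef [0.6155 0.0535 0.2691] phi 1.3884 tilt [-0.001 -0.009 -1.   ] w 0.0237 F [-1.7 -2.   2.1] q [ 0.09  0.56  0.12  1.13 -0.01  0.27]
rot tool [-0.0004 -0.0091  0.001 ]  shift in final axes [ 0.0017  0.0001 -0.0017]
shift in current axes [ 0.0017  0.0001 -0.0016]
```

View pics/p7.png

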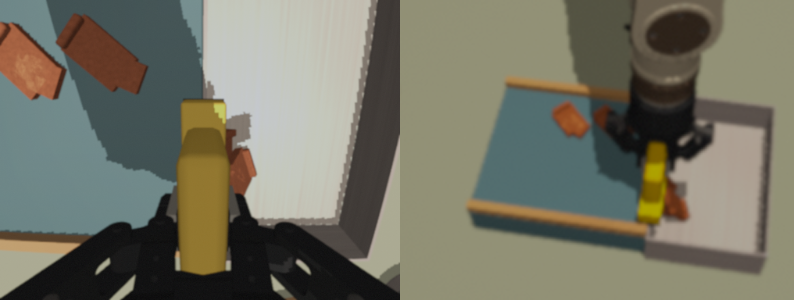

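Request:
arm_command(moves=[0,0,0.006,0,0,0,1,-0.015,0,0,0,0,0,1,-0.02,0,0,0,0,0,1,-0.02,0,-0.01,0,0,0,1,-0.01,0,-0.03,0,0,0,1,0,0,-0.03,0,0,0,1,0,0,0,0,0,0,1])

```text
clock: 10.95
eef_pos: [0.6033, -0.0084, 0.3355]
tool_rot: [-0.454, 0.546, 0.452, 0.54]
ft_force: [0.4, 0.6, -1.6]
grip_width: 0.0238
```

```bash
python3 look.py p8 -.036 -.1 .06
```

```text
board now [0.0353 0.0585] underside above top 0.0691
t 10.95 eef [ 0.6033 -0.0084  0.3355] phi 1.3907 tilt [-0.005 -0.008 -1.   ] w 0.0238 F [ 0.4  0.6 -1.6] q [-0.01  0.48  0.18  1.27 -0.01  0.17]
rot tool [ 0.0019 -0.0087 -0.0034]  shift in final axes [ 0.0091  0.0713 -0.1585]
shift in current axes [ 0.0107  0.0716 -0.1583]
```

View pics/p8.png

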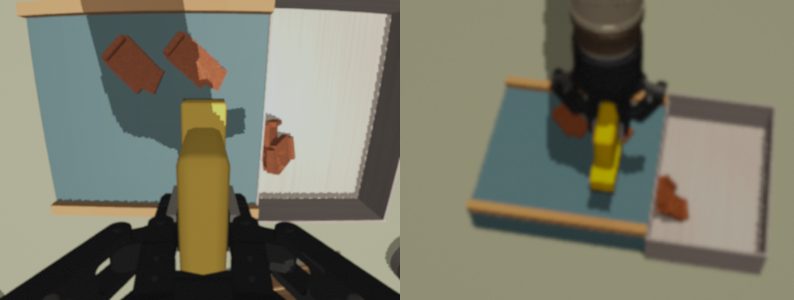

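Request:
arm_command(moves=[0,0.012,-0.027,0.001,-0.004,-0.001,1,0,0.012,-0.027,0.001,-0.004,-0.002,1,0,0.012,-0.027,0,0,0,1,0,0.012,-0.027,0,0,0,1,0,0.012,-0.027,0,0,0,1,0,0.012,-0.025,0,0,0,1,0,0,0,0,0,0,1,0,0,0,0,0,0,1])

```text
clock: 11.72
eef_pos: [0.5031, -0.147, 0.3277]
tool_rot: [-0.451, 0.539, 0.461, 0.542]
ft_force: [1.1, 0.6, -2.4]
grip_width: 0.0234
```

```bash
python3 look.py p9 -.036 -.104 .015
```

```text
board now [-0.0382 -0.0958] underside above top 0.0613
t 11.72 eef [ 0.5031 -0.147   0.3277] phi 1.4018 tilt [-0.006  0.013 -1.   ] w 0.0234 F [ 1.1  0.6 -2.4] q [-0.29  0.34 -0.07  1.18  0.01 -0.12]
rot tool [ 0.0131  0.0117 -0.0086]  shift in final axes [ 0.0463 -0.0022 -0.0082]
shift in current axes [ 0.0461 -0.0024 -0.0087]
```

View pics/p9.png

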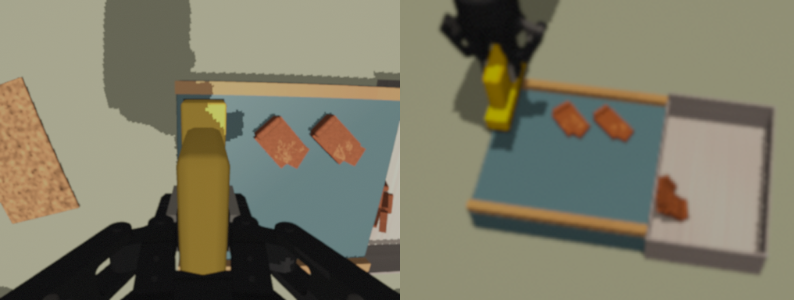

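Request:
arm_command(moves=[0.015,-0.001,-0.004,0.013,0.01,-0.008,1,0.018,-0.001,-0.002,0,0,0,1,0.012,0,0,0,0,0,1,0,0,0,0,0,0,1,0,0,0,0,0,0,1])

```text
clock: 12.23
eef_pos: [0.5094, -0.1466, 0.2815]
tool_rot: [-0.456, 0.539, 0.455, 0.543]
ft_force: [0.7, 0.6, -2.2]
grip_width: 0.0236
```

```bash
python3 look.py p10 -.036 -.1 .001
```

```text
board now [-0.032  -0.0944] underside above top 0.0151
t 12.23 eef [ 0.5094 -0.1466  0.2815] phi 1.3999 tilt [ 0.004  0.003 -1.   ] w 0.0236 F [ 0.7  0.6 -2.2] q [-0.28  0.38 -0.13  1.05  0.   -0.11]
rot tool [0.0111 0.0033 0.0039]  shift in final axes [ 0.0141  0.004  -0.0056]
shift in current axes [ 0.014   0.0041 -0.0056]
```

View pics/p10.png

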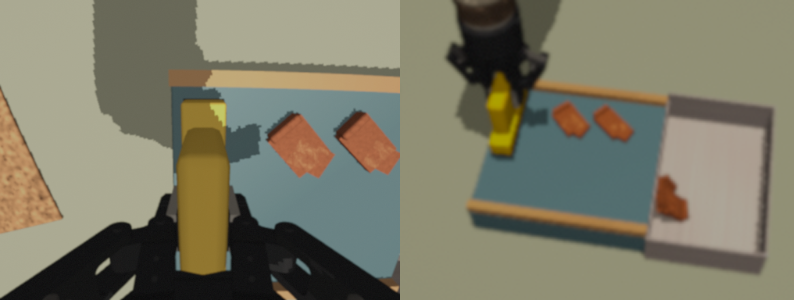

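Request:
arm_command(moves=[0.005,0.004,-0.002,0.011,0.003,0.004,1,0.005,0,0,0,0,0,1,0.003,0,0,0,0,0,1,0,0,0,0,0,0,1])

```text
clock: 12.67
eef_pos: [0.5062, -0.1476, 0.2703]
tool_rot: [-0.454, 0.542, 0.451, 0.544]
ft_force: [-0.7, 0.5, -2.3]
grip_width: 0.0234
```

Run:
```python
from h import *
bplan(-.036,-.1,.001)
```

```text
board now [-0.0351 -0.0959] underside above top 0.0039
t 12.67 eef [ 0.5062 -0.1476  0.2703] phi 1.389 tilt [ 0.005 -0.001 -1.   ] w 0.0234 F [-0.7  0.5 -2.3] q [-0.28  0.39 -0.15  1.02 -0.   -0.1 ]
rot tool [ 0.0003 -0.0006  0.005 ]  shift in final axes [ 0.0029  0.0009 -0.0041]
shift in current axes [ 0.0029  0.001  -0.0041]
```

Request:
arm_command(moves=[0.004,0,0,0,0,0.005,1,0,0,0,0,0,0,1,0,0,0.01,0,0,0,1,0,0,0.01,0,0,0,1,0,0,0.01,0,0,0,1,0,0,0.01,0,0,0,1,0,0,0.01,0,0,0,1,0,0,0.01,0,0,0,1])

```text
clock: 13.33
eef_pos: [0.518, -0.0845, 0.2667]
tool_rot: [-0.452, 0.544, 0.451, 0.544]
ft_force: [0.0, 0.6, -1.7]
grip_width: 0.0231
```

```bash
python3 look.py p11 -.036 0 .001
```

```text
board now [-0.0348 -0.0317] underside above top 0.0003
t 13.33 eef [ 0.518  -0.0845  0.2667] phi 1.3859 tilt [ 0.001 -0.001 -1.   ] w 0.0231 F [ 0.   0.6 -1.7] q [-0.16  0.39 -0.16  1.02 -0.    0.02]
rot tool [-0.0029 -0.0008  0.0013]  shift in final axes [-0.0007  0.0012  0.0317]
shift in current axes [-0.0007  0.0013  0.0317]
```

View pics/p11.png

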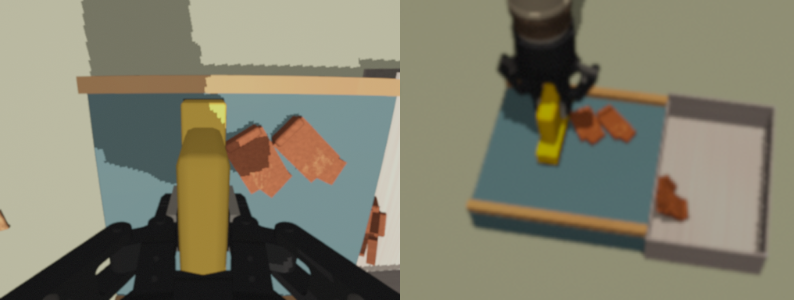

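Both pieces are held in front of the sole, so I'll continue.

Request:
arm_command(moves=[0,0,0.01,-0.003,0,0,1,0,0,0.01,0,0,0,1,0,0,0.01,0,0,0,1,0,0,0.01,0,0,0,1,0,0,0.01,0,0,0,1,0,0,0.01,0,0,0,1,0,0,0.01,0,0,0,1,0,0,0.01,0,0,0,1])

```text
clock: 14.1
eef_pos: [0.5335, 0.0012, 0.2667]
tool_rot: [-0.454, 0.544, 0.452, 0.543]
ft_force: [1.0, -1.3, -1.5]
grip_width: 0.0234
```

```bash
python3 look.py p12 -.036 0.12 .001
```

```text
board now [-0.0351  0.0554] underside above top 0.0003
t 14.1 eef [0.5335 0.0012 0.2667] phi 1.3895 tilt [ 0.001 -0.003 -1.   ] w 0.0234 F [ 1.  -1.3 -1.5] q [ 0.    0.41 -0.14  1.03 -0.    0.18]
rot tool [ 0.0007 -0.0024  0.0013]  shift in final axes [-0.0007  0.0009  0.0646]
shift in current axes [-0.0009  0.0008  0.0646]
```

View pics/p12.png

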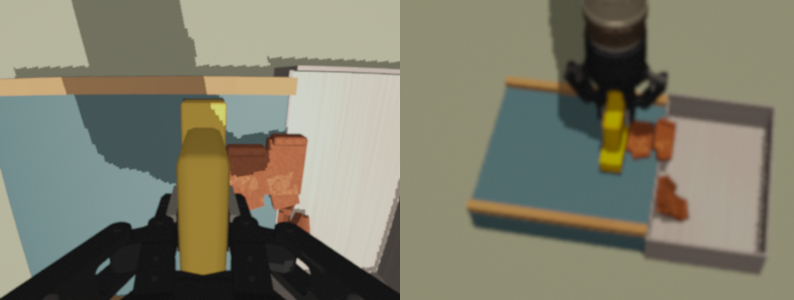

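Request:
arm_command(moves=[0,0,0.01,0,0.002,0,1,0,0,0.01,0,0,0,1,0,0,0.011,0,0,0,1,0,0,0.012,0,0,0,1,0,0,0.012,0,0,0,1,0,0,0.01,0,0,0,1,0,0,0,0,0,0,1,0,0,0,0,0,0,1])

```text
clock: 14.87
eef_pos: [0.5468, 0.0734, 0.2664]
tool_rot: [-0.455, 0.543, 0.452, 0.542]
ft_force: [-0.3, -0.2, -0.9]
grip_width: 0.0236
```

```bash
python3 look.py p13 -.036 0.13 .001
```

```text
board now [-0.0351  0.1288] underside above top -0.0
t 14.87 eef [0.5468 0.0734 0.2664] phi 1.3925 tilt [ 0.001 -0.004 -1.   ] w 0.0236 F [-0.3 -0.2 -0.9] q [ 0.13  0.44 -0.09  1.04 -0.    0.31]
rot tool [ 0.0037 -0.0036  0.002 ]  shift in final axes [-0.001   0.0009  0.0012]
shift in current axes [-0.0011  0.0009  0.0012]
```

View pics/p13.png

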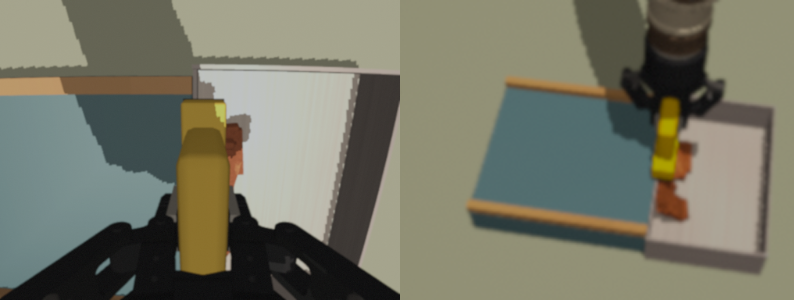

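Lift clear, back off, and inspect.

Request:
arm_command(moves=[-0.02,0,0,0,0,0,1,-0.025,0,0,0,0,0,1,-0.02,0,-0.02,0,0,0,1,-0.01,0,-0.035,0,0,0,1,0,0,-0.04,0,0,0,1,0,0,-0.04,0,0,0,1,0,0,-0.04,0,0,0,1,0,0,0,0,0,0,1])

```text
clock: 15.63
eef_pos: [0.5135, -0.107, 0.3447]
tool_rot: [-0.456, 0.544, 0.452, 0.541]
ft_force: [0.2, 0.6, -1.4]
grip_width: 0.0236
```

Run:
```python
from h import *
bplan(-.03,-.1,.07)
for n in("top","scene"):
    I=bot.camera(n)[:,:,::-1]
    I=I[140:230,200:300] if n=="top" else I[170:260,265:350]
    cv2.imwrite(f"pics/{n}14.png",cv2.resize(I,None,fx=6,fy=6,interpolation=cv2.INTER_CUBIC))
```

```text
board now [-0.0352 -0.0547] underside above top 0.0783
t 15.63 eef [ 0.5135 -0.107   0.3447] phi 1.393 tilt [ 0.    -0.007 -1.   ] w 0.0236 F [ 0.2  0.6 -1.4] q [-0.2   0.32 -0.04  1.2  -0.01 -0.03]
rot tool [ 0.0042 -0.0067  0.0014]  shift in final axes [ 0.0083 -0.0052 -0.0453]
shift in current axes [ 0.0086 -0.005  -0.0453]
```

View pics/top14.png

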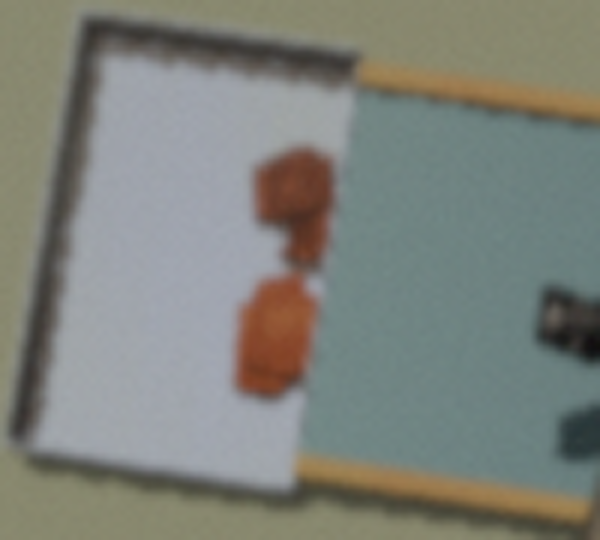

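View pics/scene14.png

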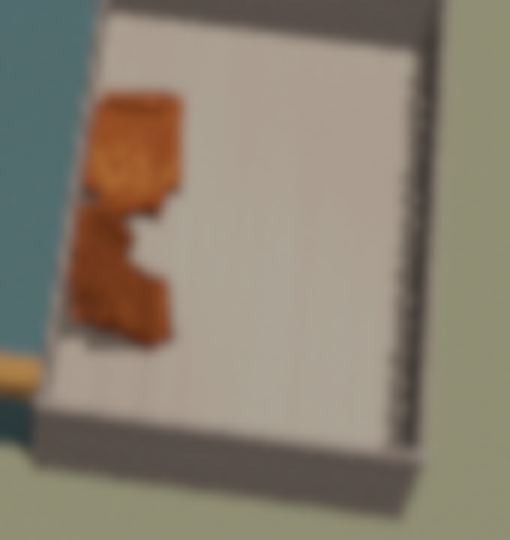

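Request:
arm_command(moves=[0,-0.016,0.03,0.004,-0.006,0,1,0,-0.016,0.03,0,0,0,1,0,-0.016,0.03,0,0,0,1,0,-0.016,0.02,0,0,0,1,0,0,0,0,0,0,1,0,0,0,0,0,0,1])

```text
clock: 16.23
eef_pos: [0.5988, 0.0013, 0.3429]
tool_rot: [-0.451, 0.542, 0.455, 0.544]
ft_force: [-0.5, -0.7, -2.1]
grip_width: 0.0233
```

Run:
```python
from h import *
import json
bplan(-.03,-.1,.07)
o=bot.get_obs();I=bot.camera("wrist")[:,:,::-1]
json.dump({k:o[k].tolist() for k in("eef_pos","tool_rot")},open("w15.json","w"))
C=cam("wrist",o)
P=lambda x,y,z:rz(BQ[2])@np.array([x,y,0])+[BQ[0],BQ[1],z]
print(proj(np.array([P(-.12,.198-.075,.044),P(.12,.198-.075,.044),P(-.117,.123,.004),P(.117,.123,.004)]),C).round())
cv2.imwrite("pics/w15.png",I)
cv2.imwrite("pics/w15c.png",cv2.resize(I[100:270,290:512],None,fx=3.5,fy=3.5,interpolation=cv2.INTER_CUBIC))
```

```text
board now [0.0291 0.0673] underside above top 0.0765
t 16.23 eef [0.5988 0.0013 0.3429] phi 1.3915 tilt [-0.002  0.006 -1.   ] w 0.0233 F [-0.5 -0.7 -2.1] q [0.   0.47 0.17 1.28 0.01 0.18]
rot tool [ 0.0027  0.0058 -0.0032]  shift in final axes [ 0.0065  0.0591 -0.1673]
shift in current axes [ 0.0057  0.0595 -0.1672]
[[331.   2.]
 [315. 276.]
 [321.  18.]
 [309. 254.]]
```

View pics/w15c.png

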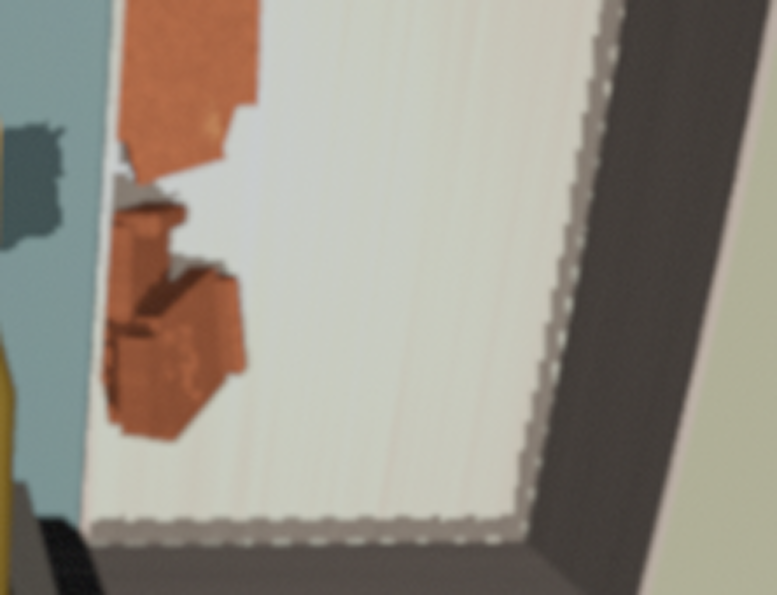

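Request:
arm_command(moves=[0,0.02,0,0.002,0.005,-0.003,1,0,0.02,0.005,0,0,0,1,0,0.02,0.005,0,0,0,1,0,0.02,0.005,0,0,0,1,0,0,0,0,0,0,1,0,0,0,0,0,0,1])

```text
clock: 16.78
eef_pos: [0.5156, 0.0308, 0.3405]
tool_rot: [-0.451, 0.545, 0.454, 0.542]
ft_force: [1.3, -0.7, -1.5]
grip_width: 0.0234
```

Run:
```python
from h import *
bplan(-.03,-.1,.07)
I=bot.camera("wrist")[:,:,::-1]
cv2.imwrite("pics/w16c.png",cv2.resize(I[60:250,290:512],None,fx=3.1,fy=3.1,interpolation=cv2.INTER_CUBIC))
```

```text
board now [-0.0581  0.0813] underside above top 0.0741
t 16.78 eef [0.5156 0.0308 0.3405] phi 1.3885 tilt [-0.006  0.    -1.   ] w 0.0234 F [ 1.3 -0.7 -1.5] q [ 0.06  0.31 -0.07  1.2   0.    0.24]
rot tool [-0.0003 -0.0006 -0.0057]  shift in final axes [ 0.0041 -0.0281 -0.1813]
shift in current axes [ 0.0041 -0.0282 -0.1813]
```

View pics/w16c.png

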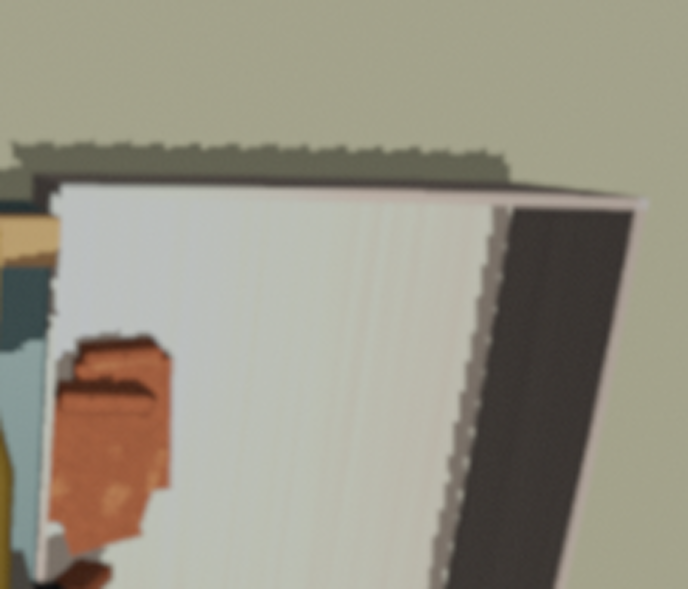

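Run:
```python
from h import *
plan([.483,-.388,.34],np.pi/2+.09)
```

```text
t 16.83 eef [0.5156 0.0307 0.3405] phi 1.3882 tilt [-0.007  0.001 -1.   ] w 0.0233 F [-1.1 -0.6 -1.8] q [ 0.06  0.31 -0.07  1.2   0.    0.24]
rot tool [-0.2726  0.0003 -0.0067]  shift in final axes [ 0.0005  0.0701 -0.4141]
shift in current axes [ 4.000e-04 -4.400e-02 -4.177e-01]
```

Request:
arm_command(moves=[0,-0.0035,-0.034,0,0,0,1,0,-0.0035,-0.034,0,0,0,1,0,-0.0035,-0.034,0,0,0,1,0,-0.0035,-0.034,0,0,0,1,0,-0.0035,-0.034,0,0,0,1,0,-0.0035,-0.034,0,0,0,1,0,-0.0035,-0.034,0,0,0,1,0,-0.0035,-0.034,0,0,0,1,0,-0.0035,-0.034,0,0,0,1,0,-0.0035,-0.034,0,0,0,1,0,-0.0035,-0.034,0,0,0,1,0,-0.0035,-0.034,0,0,0,1,0,0,0,-0.09,0,0,1,0,0,0,-0.09,0,0,1,0,0,0,-0.09,0,0,1,0,0,0,0,0,0,1])

```text
clock: 18.17
eef_pos: [0.4833, -0.4123, 0.3388]
tool_rot: [0.524, -0.478, -0.519, -0.477]
ft_force: [-0.6, 0.7, -2.1]
grip_width: 0.0235
```

Run:
```python
from h import *
plan([.483,-.388,.2214],np.pi/2+.09)
```

```text
t 18.17 eef [ 0.4833 -0.4123  0.3388] phi 1.659 tilt [ 0.005 -0.006 -1.   ] w 0.0235 F [-0.6  0.7 -2.1] q [-0.71  0.54  0.28  1.3  -0.   -0.79]
rot tool [-0.0018 -0.0064  0.0042]  shift in final axes [ 0.1174 -0.0019  0.0243]
shift in current axes [ 0.1173 -0.0014  0.025 ]
```

Request:
arm_command(moves=[0,-0.001,0.025,-0.002,-0.006,0.004,1,0.02,0,0,0,0,0,1,0.02,0,0,0,0,0,1,0.02,0,0,0,0,0,1,0.02,0,0,0,0,0,1,0.015,0,0,0,0,0,1,0,0,0,0,0,0,1,0,0,0,0,0,0,1])

```text
clock: 18.83
eef_pos: [0.483, -0.3915, 0.2411]
tool_rot: [0.519, -0.483, -0.514, -0.483]
ft_force: [0.4, -0.5, -1.7]
grip_width: 0.0235
```

```bash
python3 look.py p17 0 0 0
python3 - <<'E'
from h import *
plan([.483,-.388,.2214],np.pi/2+.09)
E
```

```text
board now [-0.0137 -0.3399] underside above top -0.0253
t 18.83 eef [ 0.483  -0.3915  0.2411] phi 1.6377 tilt [ 0.005 -0.005 -1.   ] w 0.0235 F [ 0.4 -0.5 -1.7] q [-0.68  0.58  0.09  1.07 -0.   -0.75]
rot tool [ 0.249  -0.0048  0.0053]  shift in final axes [-0.0253 -0.0137  0.3399]
shift in current axes [-0.0266 -0.0971  0.326 ]
t 18.93 eef [ 0.4832 -0.3915  0.2419] phi 1.6384 tilt [ 0.006 -0.006 -1.   ] w 0.023 F [ 0.6  0.1 -1.6] q [-0.68  0.58  0.09  1.07 -0.   -0.75]
rot tool [-0.0224 -0.0061  0.0053]  shift in final axes [ 0.0205 -0.0002  0.0035]
shift in current axes [0.0204 0.     0.0036]
```

View pics/p17.png

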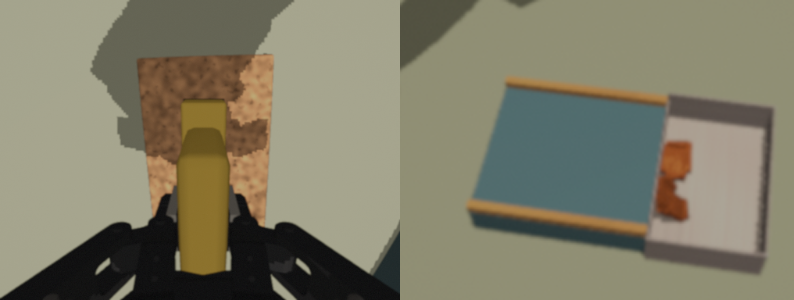

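The board is clear and the pieces are in the tray. The scraper is centred over the mat, so I'll lower it.

Request:
arm_command(moves=[0.01,0,0.003,-0.02,-0.006,0.005,1,0.006,0,0,0,0,0,1,0.003,0,0,0,0,0,1,0,0,0,0,0,0,1,0,0,0,0,0,0,1])

```text
clock: 19.35
eef_pos: [0.4846, -0.3895, 0.2254]
tool_rot: [0.524, -0.477, -0.519, -0.478]
ft_force: [0.5, -0.6, -2.2]
grip_width: 0.0235
```

Run:
```python
from h import *
plan([.483,-.388,.2214],np.pi/2+.09)
```

```text
t 19.35 eef [ 0.4846 -0.3895  0.2254] phi 1.6592 tilt [ 0.006 -0.005 -1.   ] w 0.0235 F [ 0.5 -0.6 -2.2] q [-0.68  0.6   0.07  1.03  0.   -0.77]
rot tool [-0.0016 -0.0052  0.0057]  shift in final axes [0.004  0.0014 0.0017]
shift in current axes [0.004  0.0014 0.0017]
```

Request:
arm_command(moves=[0.004,0,0,0,-0.005,0.006,1,0.002,0,0,0,0,0,1,0.001,0,0,0,0,0,1,0,0,0,0,0,0,1])

```text
clock: 19.68
eef_pos: [0.4848, -0.3898, 0.2217]
tool_rot: [0.522, -0.478, -0.521, -0.477]
ft_force: [0.4, 0.2, -2.4]
grip_width: 0.0235
```

Run:
```python
from h import *
plan([.483,-.388,.2214],np.pi/2+.09)
```

```text
t 19.68 eef [ 0.4848 -0.3898  0.2217] phi 1.6591 tilt [ 0.002 -0.002 -1.   ] w 0.0235 F [ 0.4  0.2 -2.4] q [-0.68  0.61  0.07  1.03 -0.   -0.77]
rot tool [-0.0017 -0.0018  0.0014]  shift in final axes [0.0003 0.0017 0.0019]
shift in current axes [0.0003 0.0017 0.0019]
```

Request:
arm_command(moves=[0.002,0,0,0,0,0,1,0.002,0,0,0,0,0,1,0,0,0,0,0,0,1])

```text
clock: 19.93
eef_pos: [0.4849, -0.3898, 0.222]
tool_rot: [0.523, -0.477, -0.52, -0.477]
ft_force: [-0.8, 0.4, -1.8]
grip_width: 0.0233
```

Request:
arm_command(moves=[0.004,0,0,0,0,0,1,0.003,0,0,0,0,0,1,0,0,0,0,0,0,1])

```text
clock: 20.18
eef_pos: [0.485, -0.3897, 0.2223]
tool_rot: [0.525, -0.477, -0.518, -0.477]
ft_force: [-0.0, 0.4, -2.7]
grip_width: 0.0236
```

Run:
```python
from h import *
o=bot.get_obs();plan([.483,-.388,.2214],np.pi/2+.09); print(o["tau"].round(1),o["ft_torque"].round(2))
w=bot.camera("wrist")[:,:,::-1]; s=bot.camera("scene")[:,:,::-1]
cv2.imwrite("pics/p18.png",np.hstack([cv2.resize(w,(400,300)),cv2.resize(s[100:230,60:230],(392,300),interpolation=cv2.INTER_CUBIC)]))
```

```text
t 20.18 eef [ 0.485  -0.3897  0.2223] phi 1.6594 tilt [ 0.007 -0.006 -1.   ] w 0.0236 F [-0.   0.4 -2.7] q [-0.68  0.6   0.07  1.02 -0.   -0.77]
rot tool [-0.0014 -0.007   0.0066]  shift in final axes [0.0009 0.0018 0.0019]
shift in current axes [0.0009 0.0018 0.0019]
[  0.1 -53.1  23.6   0.1  -0.   -0. ] [ 0.03  0.   -0.04]
```

View pics/p18.png

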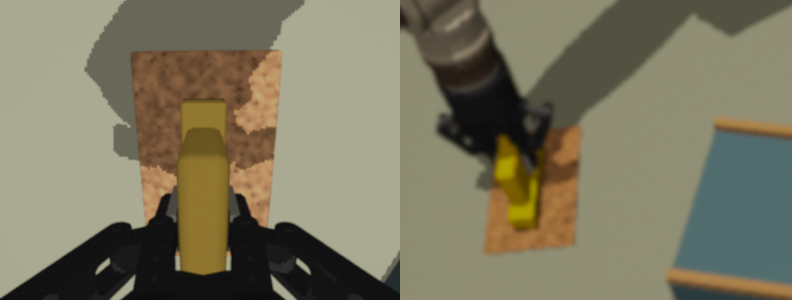

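Request:
arm_command(moves=[0.004,0,0,0,-0.007,0.007,1,0,0,0,0,0,0,1])

```text
clock: 20.45
eef_pos: [0.4867, -0.3909, 0.2223]
tool_rot: [0.524, -0.477, -0.519, -0.477]
ft_force: [-0.3, 0.1, -1.9]
grip_width: 0.0235
```

Run:
```python
from h import *
plan([.483,-.388,.2214],np.pi/2+.09)
```

```text
t 20.45 eef [ 0.4867 -0.3909  0.2223] phi 1.6596 tilt [ 0.006 -0.005 -1.   ] w 0.0235 F [-0.3  0.1 -1.9] q [-0.68  0.61  0.07  1.03 -0.   -0.77]
rot tool [-0.0012 -0.0051  0.0053]  shift in final axes [0.0009 0.0034 0.0033]
shift in current axes [0.0009 0.0034 0.0033]
```

Request:
arm_command(moves=[0,0,0,0,0,0,0.2,0,0,0,0,0,0,-0.4,0,0,0,0,0,0,-1,0,0,0,0,0,0,-1,0,0,0,0,0,0,-1,0,0,0,0,0,0,-1,0,0,0,0,0,0,-1,0,0,0,0,0,0,-1])

```text
clock: 21.12
eef_pos: [0.487, -0.3912, 0.2186]
tool_rot: [0.523, -0.477, -0.52, -0.477]
ft_force: [-0.3, -0.4, -1.5]
grip_width: 0.0853
```

```bash
python3 look.py p19 0 0 0
```

```text
board now [-0.0098 -0.339 ] underside above top -0.0478
t 21.12 eef [ 0.487  -0.3912  0.2186] phi 1.6595 tilt [ 0.004 -0.003 -1.   ] w 0.0853 F [-0.3 -0.4 -1.5] q [-0.68  0.61  0.07  1.03  0.   -0.77]
rot tool [ 0.2707 -0.0027  0.0039]  shift in final axes [-0.0478 -0.0098  0.339 ]
shift in current axes [-0.0485 -0.1002  0.3239]
```

View pics/p19.png

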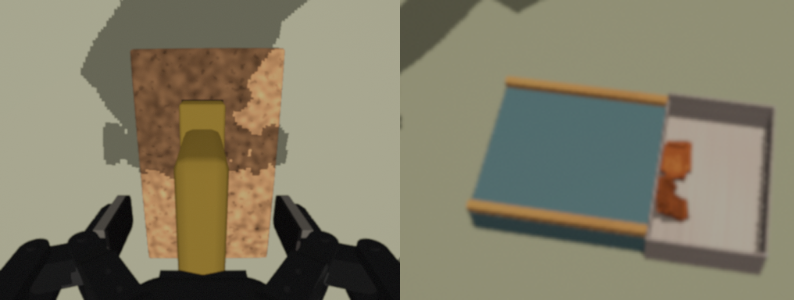

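Request:
arm_command(moves=[-0.015,0,0,0,0,0,-1,-0.025,0,0,0,0,0,-1,-0.03,0,0,0,0,0,-1,-0.035,0,0,0,0,0,-1,-0.035,0,0,0,0,0,-1,-0.035,0,0,0,0,0,-1,0,0.035,0,0,0,0,-1,0,0.035,0,0,0,0,-1,0,0.035,0,0,0,0,-1,0,0,0,0,0,0,-1,0,0,0,0,0,0,-1,0,0,0,0,0,0,-1])

```text
clock: 22.22
eef_pos: [0.3796, -0.4004, 0.4037]
tool_rot: [0.526, -0.477, -0.519, -0.476]
ft_force: [0.2, 0.5, -0.2]
grip_width: 0.0851
```

Run:
```python
from h import *
o=bot.get_obs();print(o["clock"],o["eef_pos"],o["ft_force"])
t=bot.camera("top")[:,:,::-1]; s=bot.camera("scene")[:,:,::-1]
cv2.imwrite("pics/p20.png",np.hstack([cv2.resize(t[60:270,100:440],(440,272)),cv2.resize(s[130:270,80:300],(360,272*230//272))[:230].copy() if 0 else cv2.resize(s[120:270,80:280],(360,272))]))
cv2.imwrite("pics/p20m.png",np.hstack([cv2.resize(t[175:250,360:430],(370,396),interpolation=cv2.INTER_CUBIC),cv2.resize(s[140:220,85:150],(370,396),interpolation=cv2.INTER_CUBIC)]))
```

```text
22.2167 [ 0.37957321 -0.4003723   0.40372862] [ 0.1729095   0.52054554 -0.22161757]
```

View pics/p20.png

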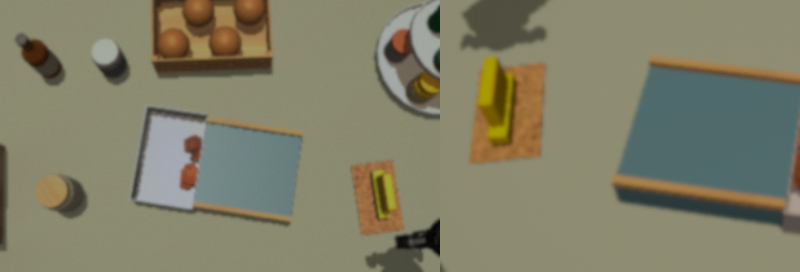

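View pics/p20m.png

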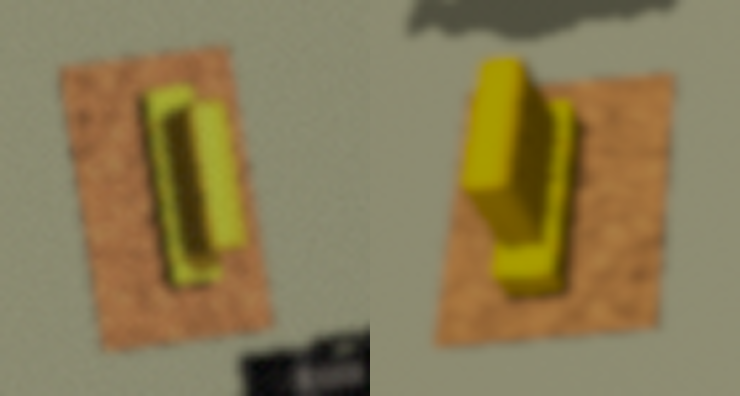

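Run:
```python
from workcell import bot
print(bot.job_done())
```

```text
the job is handed in; nothing more can be done
None
```

I swept all four pieces off the board into the tray with the scraper, in two passes. I then stood the scraper back on the cork mat, let go and pulled the arm clear. The job was handed in at about 22 s; no verdict is reported.

**Pieces:** The last pictures show the board empty. Two stacked pairs sit inside the tray against its board-side wall. Some pieces lean on that wall or on each other, and I judged by eye, not by measurement, that their origins are under 44 mm. In the last two overall views only the top piece of the second pair shows clearly. An earlier close-up with the wrist camera showed both pieces of that pair.

**Scraper:** It stands upright and free, roughly 8 mm from the mat's centre by eye.

**Canister:** It looks to be standing where it was. I did not measure it again.

**What did not go smoothly:**
- At the end of the first pass the scraper rose about 3 mm, with about 2 N on the wrist, when the last piece dropped off.
- While setting the scraper down, the wrist force gave no clear sign that it had touched the mat. When I opened the gripper the arm dropped about 4 mm, so it had been pressing lightly.

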